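# Present an upside-down counting slide label up

## Robot

A 6-joint arm with a two-finger parallel gripper is mounted at the origin on a cart in front of the work surface, level with it; the furniture and walls round the work are solid. World frame = base frame: x ahead of the robot, y to its left, z up, the work surface at z = 0. Lengths are in mm, angles in rad, forces in N, time in s.
With the tool pointing down it reaches from about 275 to 750 mm from the base axis. Payload 10.2 kg.
Tool frame: the origin (TCP) lies midway between the tips of the shut fingers; the grasp point (between the pads) lies 19 mm behind it (bot.pinch_z is the z of the grasp point in the tool frame, in mm); z points along the fingers, x is the direction in which the jaws open and shut, and the axes are right-handed (so a half turn about z gives the same grasp; the last joint's range is limited). The gripper opens to 85 mm and grips with 20 to 120 N. Pads are 22 mm wide; open, the fingers measure 114 mm over their backs; the gripper's body (76 mm by 85 mm) begins 54 mm behind the grasp point. The pads swing forward as they close: fully open they stand 13 mm farther back than shut.
Start: joints at [-1.406, 0.313, 1.498, -0, 1.331, -0.223], TCP at [198.518, -486.026, 231.294] pointing down, gripper open.
Joint ranges: [-2.94, 2.94], [-0.97, 2.17], [0.19, 2.56], [-1.23, 4.37], [0.02, 3.11], [-2.88, 2.88]. Speed limits (rad/s): [2.39, 2.39, 3.01, 3.14, 3.14, 3.14].

## Interface

Orientations are given as [roll, pitch, yaw] about the fixed x, y, z axes, in that order (R = Rz(yaw) Ry(pitch) Rx(roll)).
In Python, from station import bot gives the robot as it stands.
- The arm moves only by the shell command python3 -m pendant 'ROWS' [FORCE]. ROWS is a JSON object of lists of equal length, an entry for each row: "gripper": the opening, from 0 (shut) to 1 (fully open); "delta_pos": the shift along the tool's x, y, z in mm, a list of three; "turn": the turn about the tool's z in degrees. A call has 1 to 5 rows; each row shifts and turns the commanded pose from where the row before left it, along the tool's axes as they then stand; what a row does not reach is not made up. A row lasts 1/8 s, in which the tool goes at most 62.5 mm and 10.7 degrees, less where a joint would pass 70% of its speed; a pose out of reach is approached as far as the arm can. A call with a gripper value outside its range is refused whole. The fingers move at their own pace and stop on an object; FORCE is the grip in N (left out, the last holds). Time passes only in rows, so rows that do not move let the fingers close. It gives the time, the measured TCP pose, the force and the opening at its end, in the units of the state.
- bot.observe(): the state, without advancing time (a new reading comes with each control period).
- bot.snapshot(name): name is "side" or "top"; returns the picture (480x640x3 uint8, red, green, blue); there is no depth.
- bot.camera_params(name): a dict with "fovy" (degrees; the focal length in pixels is half the picture's height over the tangent of half this angle, whatever the lens; pixels are square), "cx", "cy" (the principal point, pixels), "position" and "rotation" of the camera in the world. Camera axes: x right, y down, z forward; pixel columns grow to the right and rows downward; lengths in mm; the calibration is good to about 2 mm. A picture is of the moment at which its call begins. camera_params takes no time and is no camera call.
- bot.sign_off(): hands the job in, once; it reports no verdict.
The state is a dict: "clock": time; "qpos": joint angles; "joint_velocities": joint speeds; "joint_torque": joint torques, N m; "tcp_pos": TCP position; "tcp_rot": TCP orientation; "force": force on the tool from outside, world axes, zero at the start; "wrist_torque": the same for the moment, N m; "opening": finger opening in mm.
Only numpy, scipy, OpenCV 4.12 (cv2) and the standard library are available. Lean on these libraries where they do the work, as an engineer would, in place of code of your own. Each camera call takes 0.05 s, during which the arm holds its last target. There are 200 camera calls.

## Task

Two of the three glass slides in the drain rack were stood in it frosted end down, so their labels cannot be read; the frosted end is the one with the clipped corner. Take the one of these two that stands nearer the microscope, gripping it at its clear end, leave the other slides standing in the rack and the things around undisturbed, and hold the slide level about 10 cm above the dark tray, label side up, with its frosted end over the tray and pointing away from the robot, at the centrifuge. Finish holding it there, still in the gripper.

Things in the scene. Friction and masses are not known exactly. Their poses are not given: they have to be found in the camera images.
- slide_a: thick glass counting slide, 76 x 30 x 4 mm, 23 g; a frosted writing field 20 mm long at one end of one face (the label face), that end's 8 mm corner clipped off. Origin: middle of the slide; x along it to the frosted end, z out of the label face. Label up, frosted end away from you, the clipped corner (+x, -y) is far right. Starts frosted end down, label face to the robot (rack -x)
- slide_b: a slide of the same shape and axes as slide_a. At the start it stands frosted end down, label face away from the robot (rack +x). The three slides stand in the rack in any order
- slide_c: a slide of the same shape and axes as slide_a. At the start it stands frosted end up, label face towards the robot (rack -x)
- slide_a_frost (a point): middle of slide_a's frosted field, on the label face, 28 mm from the slide's middle
- slide_b_frost (a point): the same point of slide_b
- slide_c_frost (a point): the same point of slide_c
- rack: white plastic drain rack, fixed, 56 x 210 x 34 mm; origin: centre of its underside, z up, y along the row, +y end nearest the microscope. Stations at y = +72, 0, -72 mm. In each a slide stands on its short end, width along rack y, faces to rack -x and +x, from 8 to 84 mm above the bench
- rack_post (a point): top of the grooved post at the +y edge of the middle slide, 34 mm above the bench. Two such posts hold the lowest 26 mm of each slide's long edges in grooves 3 mm deep, with 1 mm play all round; they reach 22 mm either side of the slide's middle and 9 mm before and behind it. Above them the edges are bare; the slide draws out straight up
- tray: dark flat staining tray, fixed, 100 (its x) x 200 (its y) x 22 mm, on the bench to the right in front of the centrifuge; origin at the centre of its underside, z up
- centrifuge_mid (a point): point on the upright middle axis of the fixed grey and white centrifuge (about 220 mm across, 247 mm tall) that stands behind the tray, 100 mm above the bench
- microscope_mid (a point): middle of the stage of the fixed microscope left of the rack, 130 mm above the bench; the stage is 115 (x) x 140 (y) mm, the whole instrument 210 (x) x 145 (y) x 430 mm
- timer: white bench timer, 58 x 72 x 18 mm, loose, a bystander; origin at the centre of its underside
- marker_pen: black marker pen, 131 mm long, loose, a bystander; origin at the centre of its underside
- forceps: steel forceps, 122 mm long, loose, a bystander; origin at the centre of its underside
- yellow_cap: ivory screw cap, 22 mm wide, 14 mm high, loose, a bystander; origin at the centre of its underside

How it is judged (in metres and radians):
On the way:
1. a slide that stood frosted end down is drawn up out of its grooves (height (world z) of any of slide_a, slide_b above 0.075 m), for 0.1 s.
At the end, for the whole second after the job is handed in: The right slide is in the fingers, still, label face up within 20 deg of level, middle 70-230 mm above the bench, frosted field's middle over the tray and 30+ mm from the grasp point, frosted end pointing at the centrifuge (within 140 mm of its axis); the other two stand in the rack ((((y of slide_b in the frame of rack below -0.036 m or (y of slide_b in the frame of rack below 0.036 m and y of slide_c in the frame of rack below -0.036 m)) and (distance of slide_b from where it was at the start of the episode below 0.015 m and height (world z) of slide_b below 0.056 m) and (distance of slide_c from where it was at the start of the episode below 0.015 m and height (world z) of slide_c below 0.056 m) and angle between slide_a's own z axis and vertical below 0.35 rad and x of centrifuge_mid in the frame of slide_a above 0.05 m and y of centrifuge_mid in the frame of slide_a between -0.14 and 0.14 m and x of slide_a_frost in the frame of tray between -0.05 and 0.05 m and y of slide_a_frost in the frame of tray between -0.1 and 0.1 m and height (world z) of slide_a between 0.07 and 0.23 m and contact force between slide_a and the fingers above 0.5 N and distance between the grasp point and slide_a_frost above 0.03 m and linear speed of slide_a below 0.03 m/s) or ((y of slide_a in the frame of rack below -0.036 m or (y of slide_a in the frame of rack below 0.036 m and y of slide_c in the frame of rack below -0.036 m)) and (distance of slide_a from where it was at the start of the episode below 0.015 m and height (world z) of slide_a below 0.056 m) and (distance of slide_c from where it was at the start of the episode below 0.015 m and height (world z) of slide_c below 0.056 m) and angle between slide_b's own z axis and vertical below 0.35 rad and x of centrifuge_mid in the frame of slide_b above 0.05 m and y of centrifuge_mid in the frame of slide_b between -0.14 and 0.14 m and x of slide_b_frost in the frame of tray between -0.05 and 0.05 m and y of slide_b_frost in the frame of tray between -0.1 and 0.1 m and height (world z) of slide_b between 0.07 and 0.23 m and contact force between slide_b and the fingers above 0.5 N and distance between the grasp point and slide_b_frost above 0.03 m and linear speed of slide_b below 0.03 m/s))); the arm keeps its last pose, push and grip.
It fails at once if a slide other than the one taken is pulled up or shoved (distance of slide_c from where it was at the start of the episode above 0.015 m or distance of each of slide_a, slide_b from where it was at the start of the episode above 0.015 m).
It fails at once if the timer, marker pen, forceps or cap is moved more than 3 cm (distance of any of timer, marker_pen, forceps, yellow_cap from where it was at the start of the episode above 0.03 m).
It also fails if it takes over 48 s, if anything falls off the work surface, if the arm or the gripper's body presses on something with over 40 N, if the wrist force passes 120 N, or if a joint passes its speed limit or range.

## Working session

There is one attempt and no reset: what is moved stays moved. The work goes in short steps, Python scripts to look and compute and a shell command to move; the robot and the scene stay as the last step left them, time stands still between calls to the robot, and variables do not carry over. Pictures are saved under pics/ and viewed, about 8 in all and at most 12, crops included, and the job is handed in when it is done.

```bash
mkdir -p pics; python3 - <<'E'
from station import bot
import cv2
for n in("side","top"):
    cv2.imwrite(f"pics/{n}0.png",bot.snapshot(n)[:,:,::-1]); print(bot.camera_params(n))
print(bot.observe(),bot.pinch_z)
E
```

```text
{'fovy': 47.614929341074244, 'cx': 318.0018462015622, 'cy': 238.0188155124152, 'position': array([  186.83615118, -1002.7502425 ,   485.34101368]), 'rotation': array([-1.94009827,  0.01568391, -0.28940317])}
{'fovy': 55.51114881391297, 'cx': 320.84680524576476, 'cy': 247.15215694625803, 'position': array([ 403.32663817,  -70.45779614, 1101.15139965]), 'rotation': array([-3.06311967e+00, -1.13864289e-03, -1.58911423e+00])}
{'clock': 0.1, 'qpos': array([-1.40636121e+00,  3.13407285e-01,  1.49838107e+00,  5.28730943e-05,
        1.33099089e+00, -2.23389020e-01]), 'joint_velocities': array([ 0.00085095, -0.00110203, -0.00245969,  0.00048037,  0.00058021,
       -0.00062285]), 'joint_torque': array([ 3.32405456e-03, -4.12900829e+01, -2.60144055e+01, -1.37403417e-04,
        2.97334918e-03,  4.21192425e-06]), 'tcp_pos': array([ 198.50950261, -485.7732087 ,  230.77801303]), 'tcp_rot': array([-3.14127971e+00,  1.14573092e-03, -1.18298460e+00]), 'force': array([ 1.16156277, -0.75755041,  1.08226696]), 'wrist_torque': array([-0.00395454,  0.02003441,  0.00236233]), 'opening': 85.64165451628485} -18.700000000000003
```

View pics/side0.png

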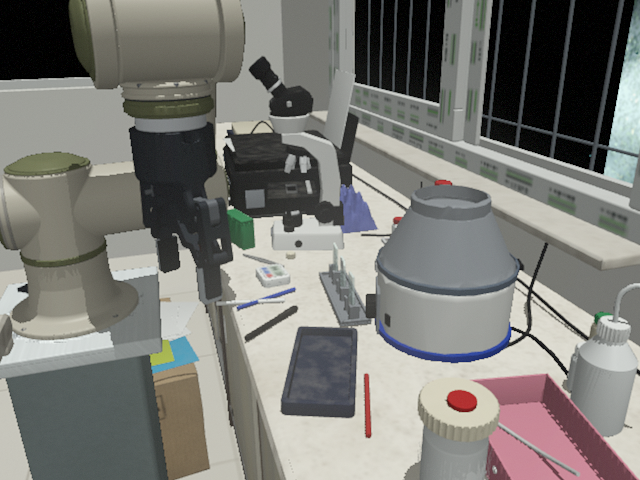

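View pics/top0.png

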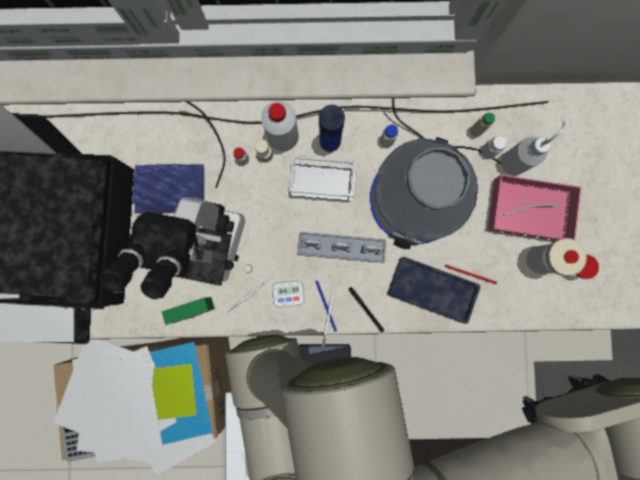

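Top view: rack about (298–386, 233–263), tray (388–480, 258–320), centrifuge (425,190), microscope left. Side view: rack (320–370, 240–325). Next I'll zoom in on both and compute rays.

```bash
cat > h.py <<'E'
import numpy as np, cv2
from station import bot
from scipy.spatial.transform import Rotation as Ro
def cam(n):
    p=bot.camera_params(n); f=240/np.tan(np.radians(p["fovy"]/2))
    return np.array(p["position"]),Ro.from_euler("xyz",p["rotation"]).as_matrix(),f,p["cx"],p["cy"]
def ray(n,u,v):
    c,R,f,cx,cy=cam(n); d=R@[(u-cx)/f,(v-cy)/f,1]; return c,d
def plane(n,u,v,z):
    c,d=ray(n,u,v); return c+d*(z-c[2])/d[2]
def proj(n,P):
    c,R,f,cx,cy=cam(n); q=R.T@(np.asarray(P,float)-c); return np.array([cx+f*q[0]/q[2],cy+f*q[1]/q[2]])
def tri(a,b):
    (c1,d1),(c2,d2)=ray("top",*a),ray("side",*b)
    s=np.linalg.lstsq(np.c_[d1,-d2],c2-c1,rcond=None)[0]
    p,q=c1+s[0]*d1,c2+s[1]*d2
    return (p+q)/2,np.linalg.norm(p-q)
E
python3 - <<'E'
from h import *
s=cv2.imread("pics/side0.png"); t=cv2.imread("pics/top0.png")
a=cv2.resize(s[235:330,310:380],None,fx=6,fy=6,interpolation=cv2.INTER_CUBIC)
b=cv2.resize(t[225:275,290:395],None,fx=5,fy=5,interpolation=cv2.INTER_CUBIC)
o=np.zeros((570,800,3),np.uint8); o[:,:420]=a[:570]; b=b[:, :]; b=cv2.resize(b,(380,181)); o[:181,420:]=b
c=cv2.resize(t[250:330,380:490],(380,276)); o[200:476,420:]=c
cv2.imwrite("pics/crop0.png",o)
# rack mask in top: lowish-sat gray; tray dark
g=cv2.cvtColor(t,cv2.COLOR_BGR2HSV)
for nm,m,roi in(("tray",(g[:,:,2]<95),(250,330,384,490)),("rack",(g[:,:,2]<175),(228,270,294,388))):
    y0,y1,x0,x1=roi; k=np.zeros(m.shape,np.uint8); k[y0:y1,x0:x1]=m[y0:y1,x0:x1]
    cs=cv2.findContours(k,0,1)[0]; c=max(cs,key=cv2.contourArea); r=cv2.minAreaRect(c); print(nm,r)
    for p in cv2.boxPoints(r): print(p,plane("top",*p,22 if nm=="tray" else 8).round(1))
print(plane("top",425,190,0),proj("side",[500,-130,100]))
E
```

```text
tray ((433.4353942871094, 289.81829833984375), (85.53738403320312, 41.73157501220703), 20.2248592376709)
[386.09027 294.61218] [ 373.3 -224.8   22. ]
[400.5171  255.45367] [ 465.  -261.7   22. ]
[480.78052 285.0244 ] [ 391.7 -448.8   22. ]
[466.3537  324.18292] [ 300.9 -410.8   22. ]
rack ((341.15802001953125, 246.97198486328125), (89.35607147216797, 25.733373641967773), 4.68589973449707)
[295.5782  256.14575] [468.7 -12.2   8. ]
[297.68042 230.49841] [530.5 -18.2   8. ]
[386.73785 237.79822] [ 509.  -232.4    8. ]
[384.63562 263.44556] [ 447.3 -225.5    8. ]
[ 625.47538859 -330.65676557    0.        ] [349.00056723 251.25107757]
```

View pics/crop0.png

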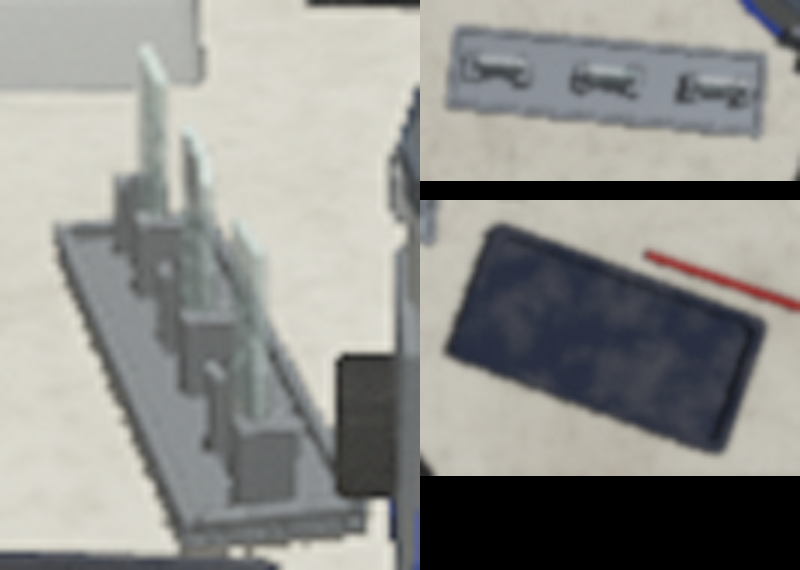

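```bash
python3 - <<'E'
from h import *
R=lambda x,y,z: np.array([488,-122,0])+[x*np.cos(-.098)-y*np.sin(-.098), x*np.sin(-.098)+y*np.cos(-.098), z]
def avg(n,k=10): return np.mean([bot.snapshot(n).astype(float) for _ in range(k)],0)[:,:,::-1]
s,t=avg("side"),avg("top")
np.save("s.npy",s);np.save("t.npy",t)
o=np.zeros((590,800,3),np.uint8)
for i,y in enumerate((72,0,-72)):
    c=proj("side",R(0,y,50)).astype(int)
    a=s[c[1]-29:c[1]+30,c[0]-13:c[0]+13]
    o[:,i*265:i*265+260]=cv2.resize(np.clip((a-60)*1.35,0,255).astype(np.uint8),(260,590),interpolation=cv2.INTER_NEAREST)
    print("org",c-[13,29],"far top",proj("side",R(0,y+15,84)).round(1),"near top",proj("side",R(0,y-15,84)).round(1),"clip",proj("side",R(0,y-15,76)).round(1),proj("side",R(0,y-7,84)).round(1),"bot",proj("side",R(0,y-15,34)).round(1))
    for yy in(15,-15): print("top",proj("top",R(0,y+yy,84)).round(1))
cv2.imwrite("pics/z1.png",o)
b=np.clip((t[232:266,292:392]-40)*1.2,0,255).astype(np.uint8)
cv2.imwrite("pics/z2.png",cv2.resize(b,(800,272),interpolation=cv2.INTER_NEAREST))
E
```

```text
org [320 231] far top [331.5 241.7] near top [334.7 247.2] clip [334.8 251. ] [333.8 245.7] bot [334.9 270.5]
top [303.9 241.6]
top [317.3 242.6]
org [328 246] far top [339.6 255.4] near top [343.3 261.6] clip [343.3 265.6] [342.3 259.9] bot [343.3 286.1]
top [336.  244.1]
top [349.3 245.2]
org [337 262] far top [348.8 270.9] near top [353.1 278. ] clip [353.1 282.2] [351.9 276.1] bot [352.9 303.9]
top [368.1 246.7]
top [381.4 247.7]
```

View pics/z1.png

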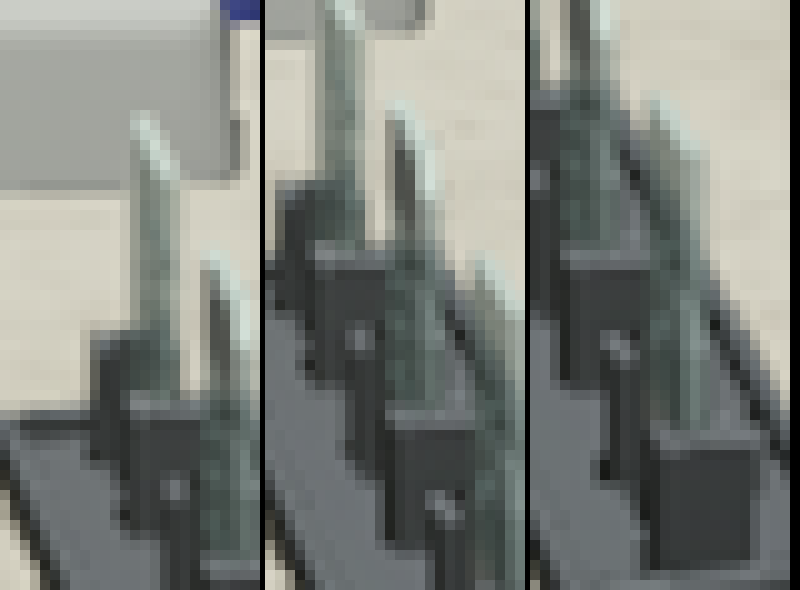

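View pics/z2.png

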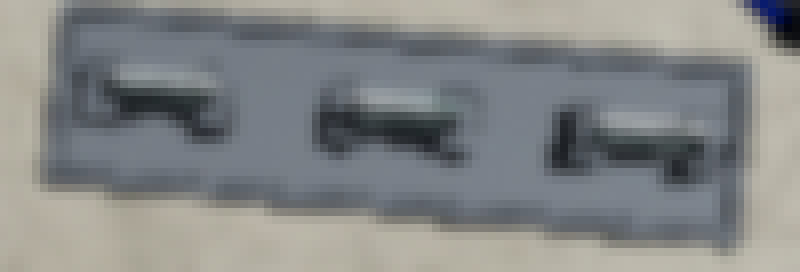

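The middle slide (side view, top at about (340,256)–(343,266)) has a dark patch in its top 20 mm and a long sloping top edge, which is the clipped corner. So it is slide_c. The other two have plain clear ends up, and the target is the +y slide, with its top at side (334,243)–(337.5,249) and top (305–319, 242).

```bash
python3 - <<'E'
from h import *
print(tri((311.8,242),(335.7,245.9)))
print(tri((343.5,244.6),(344.2,261)), tri((374,247.8),(353.7,276)))
for z in(80,84): print(plane("top",311.8,242,z))
# rack corners via side image
print([plane("side",*p,8).round(1) for p in((320,272.5),(369,321))])
t=np.load("t.npy")
m=(t.max(2)-t.min(2)<32)*255
print(proj("top",[495,-50,84]),proj("side",[495,-50,84]))
o=bot.observe(); print(o['clock'],o['tcp_pos'],np.degrees(o['tcp_rot']))
E
```

```text
(array([497.35197741, -53.55074082,  81.5320166 ]), np.float64(3.9727562600224653))
(array([ 490.40094466, -124.71606944,   79.35257397]), np.float64(4.024719103630855)) (array([ 482.91209827, -193.37209876,   80.17018678]), np.float64(6.2098490872472825))
[495.57586611 -52.97057156  80.        ]
[495.21451233 -53.03907159  84.        ]
[array([478.7, -11.1,   8. ]), array([ 501.5, -230.4,    8. ])]
[310.44448287 242.12003215] [333.00655272 244.34546321]
1.1 [ 198.515766   -486.0287209   231.30000859] [-1.79999252e+02  2.01832839e-04 -6.77818570e+01]
```

```bash
python3 -m pendant '{"gripper":[0.5,0.5,0.5],"delta_pos":[[0,0,0],[0,0,0],[0,0,0]],"turn":[10,10,8.1]}' 20
cat >> h.py <<'E'
def go(x,y,z):
    o=bot.observe(); M=Ro.from_euler("xyz",o["tcp_rot"]).as_matrix()
    d=M.T@(np.array([x,y,z])-o["tcp_pos"]); print("t",round(o["clock"],2),"tcp",o["tcp_pos"].round(1),"yaw",np.degrees(o["tcp_rot"]).round(2),"open",round(o["opening"],1),"F",o["force"].round(1),"q1,q6",o["qpos"][[0,5]].round(2),"-> tool delta",d.round(1))
E
python3 -c "
from h import *
go(496,-53,170)"
```

```text
clock: 1.48
tcp_pos: [198.5, -486.0, 231.3]
tcp_rot: [3.142, 0.0, -1.678]
force: [0.2, 0.4, 0.2]
opening: 42.5
t 1.48 tcp [ 198.5 -486.   231.3] yaw [180.     0.   -96.17] open 42.5 F [0.2 0.4 0.2] q1,q6 [-1.41  0.27] -> tool delta [-462.5 -249.2   61.3]
```

```bash
python3 -m pendant '{"gripper":[0.5,0.5,0.5,0.5,0.5],"delta_pos":[[-51.4,-27.7,0],[-51.4,-27.7,0],[-51.4,-27.7,0],[-51.4,-27.7,0],[-51.4,-27.7,0]],"turn":[0,0,0,0,0]}' && python3 -m pendant '{"gripper":[0.5,0.5,0.5,0.5,0.5],"delta_pos":[[-51.4,-27.7,0],[-51.4,-27.7,0],[-51.4,-27.7,0],[-51.4,-27.7,0],[0,0,0]],"turn":[0,0,0,0,0]}'
python3 -c "
from h import *
go(496,-53,130)"
```

```text
clock: 2.1
tcp_pos: [363.4, -242.9, 231.5]
tcp_rot: [-3.141, -0.0, -1.674]
force: [0.7, -0.7, -0.3]
opening: 42.7
clock: 2.72
tcp_pos: [495.0, -48.5, 231.1]
tcp_rot: [-3.142, 0.0, -1.668]
force: [0.3, -0.1, -1.2]
opening: 42.9
t 2.73 tcp [495.  -48.5 231.1] yaw [-1.800e+02  2.000e-02 -9.559e+01] open 42.9 F [ 0.3 -0.1 -1.2] q1,q6 [-0.33  1.33] -> tool delta [  4.4  -1.5 101.1]
```

```bash
python3 -m pendant '{"gripper":[0.5,0.5,0.5,0.5],"delta_pos":[[4.4,-1.5,45],[0,0,45],[0,0,0],[0,0,0]],"turn":[0,0,0,0]}' 
python3 -c "
from h import *
go(496,-53,53)
a=bot.snapshot('side')[:,:,::-1]; b=bot.snapshot('top')[:,:,::-1]
o=np.zeros((600,800,3),np.uint8)
o[:600,:400]=cv2.resize(a[180:300,295:375],(400,600),interpolation=cv2.INTER_CUBIC)
o[:400,400:]=cv2.resize(b[190:290,260:360],(400,400),interpolation=cv2.INTER_CUBIC)
cv2.imwrite('pics/p6.png',o)
"
```

```text
clock: 3.22
tcp_pos: [495.6, -56.7, 143.1]
tcp_rot: [-3.139, -0.001, -1.674]
force: [-0.6, -0.7, 0.6]
opening: 42.8
t 3.23 tcp [495.6 -56.7 143.1] yaw [-1.7986e+02 -4.0000e-02 -9.5920e+01] open 42.8 F [-0.6 -0.7  0.6] q1,q6 [-0.35  1.32] -> tool delta [-3.7  0.2 90.1]
```

View pics/p6.png

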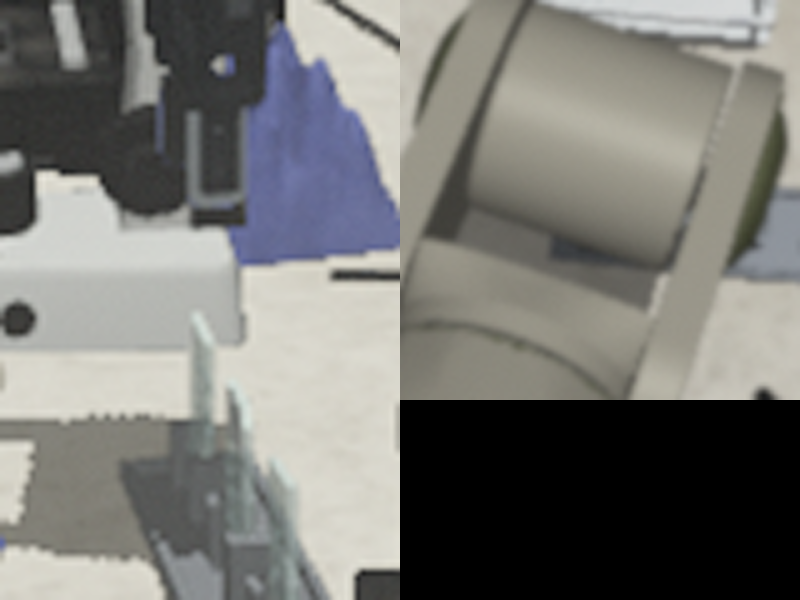

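```bash
python3 -c "
from h import *
# near finger tip: half opening 21.4 + up to 14 thick
for k in (21.4,36): print(proj('side',np.array([495.6,-56.7,143])+k*np.array([-.103,-.995,0])+0), proj('side',np.array([495.6,-56.7,143])+k*np.array([-.103,-.995,0])+[-11,0,0]), proj('side',np.array([495.6,-56.7,143])+k*np.array([-.103,-.995,0])+[11,0,0]))
go(496,-53,53)"
```

```text
[336.60056371 220.76491152] [331.07810955 221.39755794] [342.09239576 220.13577313]
[338.29010031 223.28456703] [332.69953116 223.93268081] [343.8492628  222.64009422]
t 3.33 tcp [495.8 -56.5 143.3] yaw [-1.7981e+02 -5.0000e-02 -9.5900e+01] open 43.1 F [-0.8 -0.3  0.4] q1,q6 [-0.35  1.33] -> tool delta [-3.6  0.5 90.2]
```

```bash
python3 -m pendant '{"gripper":[0.5,0.5,0.5,0.5],"delta_pos":[[-3,-1.5,35],[0,0,35],[0,0,0],[0,0,0]],"turn":[0,0,0,0]}' 20
python3 -c "
from h import *
go(497,-53.5,48)
a=bot.snapshot('side')[:,:,::-1]
cv2.imwrite('pics/p7.png',cv2.resize(a[180:300,295:375],(400,600),interpolation=cv2.INTER_CUBIC))
"
```

```text
clock: 3.82
tcp_pos: [497.8, -53.5, 73.2]
tcp_rot: [-3.139, -0.001, -1.673]
force: [0.2, 0.0, 0.0]
opening: 42.4
t 3.83 tcp [497.8 -53.5  73.2] yaw [-1.7984e+02 -4.0000e-02 -9.5880e+01] open 42.4 F [0.2 0.  0. ] q1,q6 [-0.34  1.33] -> tool delta [ 0.1  0.8 25.2]
```

View pics/p7.png

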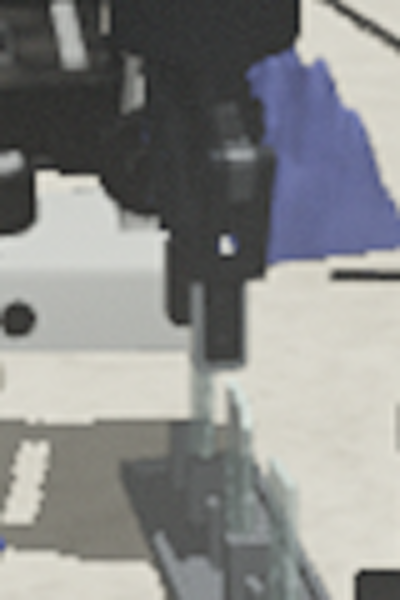

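The fingers straddle the target slide: near finger at about (220,360) in the crop, far finger behind it, slide visible below at (203,400). I'll descend and close.

```bash
python3 -m pendant '{"gripper":[0.5,0.5,0.2,0.2,0.2],"delta_pos":[[0,0,25],[0,0,0],[0,0,0],[0,0,0],[0,0,0]],"turn":[0,0,0,0,0]}' 30 && python3 -m pendant '{"gripper":[0.2,0.2,0.2],"delta_pos":[[0,0,0],[0,0,0],[0,0,0]],"turn":[0,0,0]}' 30
python3 -c "
from h import *
go(497,-53.5,48)"
```

```text
clock: 4.5
tcp_pos: [497.5, -53.1, 47.6]
tcp_rot: [-3.139, -0.0, -1.673]
force: [-0.5, 1.9, 6.4]
opening: 29.3
clock: 4.88
tcp_pos: [497.5, -53.1, 47.5]
tcp_rot: [-3.139, -0.0, -1.673]
force: [-1.0, 2.2, 7.6]
opening: 29.3
t 4.88 tcp [497.5 -53.1  47.5] yaw [-1.7987e+02 -1.0000e-02 -9.5880e+01] open 29.3 F [-1.   2.2  7.6] q1,q6 [-0.34  1.33] -> tool delta [ 0.4  0.5 -0.5]
```

```bash
python3 -m pendant '{"gripper":[0.2,0.2,0.2,0.2,0.2],"delta_pos":[[0,0,-10],[0,0,-20],[0,0,-45],[0,0,-45],[0,0,-45]],"turn":[0,0,0,0,0]}' && python3 -m pendant '{"gripper":[0.2,0.2],"delta_pos":[[0,0,0],[0,0,0]],"turn":[0,0]}'
python3 -c "
from h import *
go(497,-53.5,200)
p=proj('side',bot.observe()['tcp_pos']).astype(int); print(p)
a=np.mean([bot.snapshot('side').astype(float) for _ in range(6)],0)[:,:,::-1].astype(np.uint8)
x,y=p; c1=cv2.resize(a[y-20:y+80,x-33:x+34],(402,600),interpolation=cv2.INTER_CUBIC)
c2=cv2.resize(a[225:330,310:380],(398,600),interpolation=cv2.INTER_CUBIC)
cv2.imwrite('pics/p8.png',np.hstack([c1,c2]))
"
```

```text
clock: 5.5
tcp_pos: [496.5, -53.2, 213.6]
tcp_rot: [-3.141, -0.001, -1.673]
force: [0.4, 0.0, -1.4]
opening: 29.6
clock: 5.75
tcp_pos: [496.3, -53.1, 210.9]
tcp_rot: [3.141, -0.0, -1.673]
force: [0.4, 0.6, -0.7]
opening: 29.3
t 5.75 tcp [496.3 -53.1 210.9] yaw [179.95  -0.   -95.88] open 29.3 F [ 0.4  0.6 -0.7] q1,q6 [-0.34  1.33] -> tool delta [ 0.3 -0.7 10.9]
[333 182]
```

View pics/p8.png

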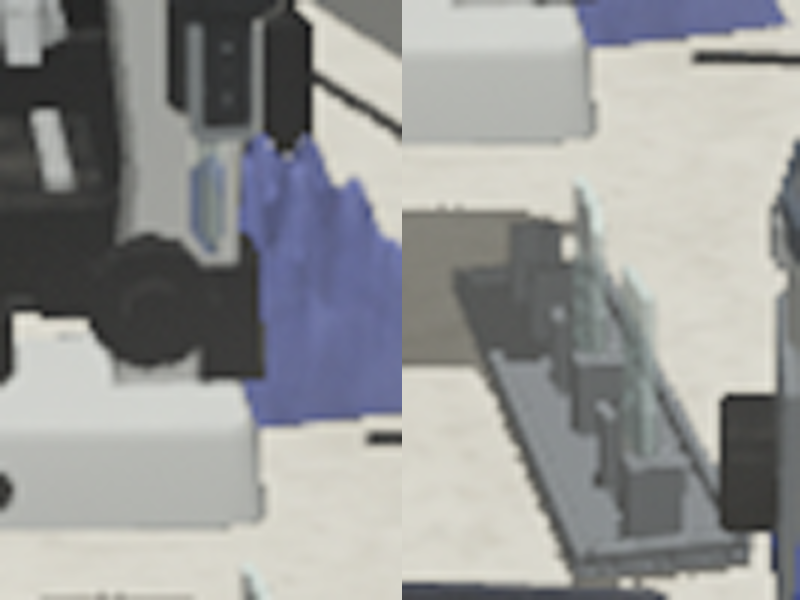

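```bash
python3 -m pendant '{"gripper":[0.2,0.2,0.2,0.2,0.2],"delta_pos":[[45,45,0],[53,27,0],[53,9,0],[53,9,0],[53,0,0]],"turn":[0,0,0,0,0]}' && python3 -m pendant '{"gripper":[0.2,0.2,0.2,0.2,0.2],"delta_pos":[[0,0,0],[0,0,0],[0,0,0],[0,0,0],[0,0,0]],"turn":[-10,-10,-10,-10,-10]}'&& python3 -m pendant '{"gripper":[0.2,0.2,0.2,0.2,0.2],"delta_pos":[[0,0,0],[0,0,0],[0,0,0],[0,0,0],[0,0,0]],"turn":[-10,-10,-10,-10,0]}'
python3 -c "
from h import *
go(380,-300,200)
p=proj('side',bot.observe()['tcp_pos']).astype(int); print(p)
a=np.mean([bot.snapshot('side').astype(float) for _ in range(6)],0)[:,:,::-1].astype(np.uint8)
x,y=p; c1=cv2.resize(a[y-40:y+60,x-50:x+50],(600,600),interpolation=cv2.INTER_CUBIC)
cv2.imwrite('pics/p9.png',c1)
"
```

```text
clock: 6.68
tcp_pos: [380.9, -300.5, 211.3]
tcp_rot: [-3.142, 0.0, -1.674]
force: [1.1, 0.7, 0.1]
opening: 29.8
clock: 7.3
tcp_pos: [381.7, -298.7, 211.0]
tcp_rot: [-3.142, 0.001, -0.795]
force: [-0.3, 0.0, -0.8]
opening: 29.3
clock: 7.92
tcp_pos: [381.7, -298.8, 211.0]
tcp_rot: [-3.141, 0.0, -0.104]
force: [0.1, -0.0, -0.6]
opening: 29.7
t 7.92 tcp [ 381.7 -298.8  211. ] yaw [-1.7998e+02  3.0000e-02 -5.9700e+00] open 29.7 F [ 0.1 -0.  -0.6] q1,q6 [-0.91 -0.8 ] -> tool delta [-1.6  1.4 11. ]
[311 232]
```

View pics/p9.png

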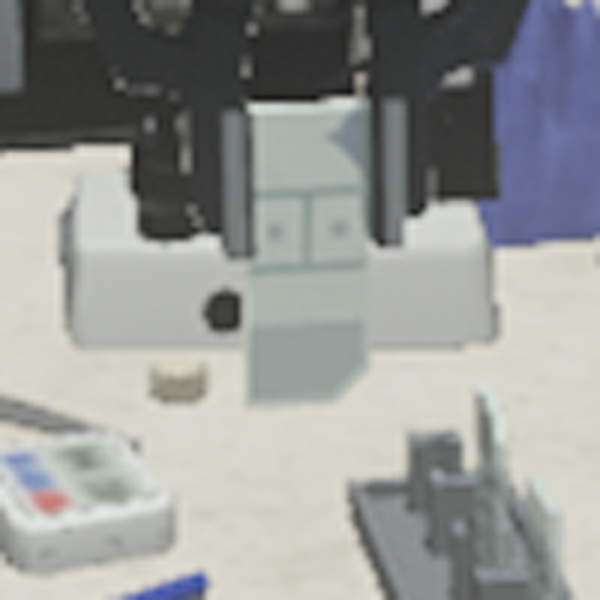

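The picture shows the slide in the fingers, seen from its former -x face: frosted band at rows 320–400, clipped corner bottom right at (365,385). With the frosted end down and the clip on the right, this is the back face. So it is slide_b, and its label faces tool −y. I'll swing the frosted end toward tool −y by hooking it on the tray's near rim.

```bash
python3 -m pendant '{"gripper":[0.2,0.2,0.2,0.2,0.2],"delta_pos":[[0,0,0],[0,0,0],[0,0,0],[0,0,0],[0,0,0]],"turn":[10.5,10.5,10.5,10.5,10.5]}' && python3 -m pendant '{"gripper":[0.2,0.2,0.2,0.2,0.2],"delta_pos":[[0,0,0],[0,0,0],[0,0,0],[0,0,0],[0,0,0]],"turn":[10.5,10.5,10.5,10.5,10.5]}' && python3 -m pendant '{"gripper":[0.2],"delta_pos":[[0,0,0]],"turn":[0]}'
python3 -c "
from h import *
go(355.6,-325.4,75)"
```

```text
clock: 8.85
tcp_pos: [381.8, -298.8, 211.3]
tcp_rot: [-3.142, 0.0, -1.026]
force: [0.5, 0.6, -0.3]
opening: 29.3
clock: 9.48
tcp_pos: [381.8, -298.8, 211.3]
tcp_rot: [3.142, -0.0, -1.942]
force: [-0.1, -0.4, 0.1]
opening: 29.4
clock: 9.6
tcp_pos: [381.8, -298.8, 211.3]
tcp_rot: [-3.142, -0.0, -1.934]
force: [0.2, 0.6, 0.0]
opening: 29.6
t 9.6 tcp [ 381.8 -298.8  211.3] yaw [-180.     -0.   -110.83] open 29.6 F [0.2 0.6 0. ] q1,q6 [-0.91  1.03] -> tool delta [ 34.2  15.  136.3]
```

```bash
python3 -m pendant '{"gripper":[0.2,0.2,0.2,0.2,0.2],"delta_pos":[[34,15,40],[0,0,45],[0,0,45],[0,0,6],[0,0,0]],"turn":[0,0,0,0,0]}' && python3 -m pendant '{"gripper":[0.2,0.2,0.2,0.2,0.2],"delta_pos":[[0,0,0],[0,0,5],[0,0,5],[0,0,5],[0,0,0]],"turn":[0,0,0,0,0]}' 
python3 -c "
from h import *
go(355.6,-325.4,50)"
```

```text
clock: 10.22
tcp_pos: [356.1, -325.7, 76.4]
tcp_rot: [-3.141, -0.001, -1.934]
force: [0.1, -0.7, 0.3]
opening: 29.5
clock: 10.85
tcp_pos: [356.3, -325.0, 61.2]
tcp_rot: [-3.14, 0.001, -1.935]
force: [1.2, 5.9, 13.8]
opening: 29.7
t 10.85 tcp [ 356.3 -325.    61.2] yaw [-1.7993e+02  3.0000e-02 -1.1089e+02] open 29.7 F [ 1.2  5.9 13.8] q1,q6 [-0.98  0.95] -> tool delta [ 0.6  0.5 11.2]
```

The tray top is solid: 14 N of contact at slide-bottom z ≈ 22. I'll use that contact instead. Dragging the tip outward (tool +y) makes the frosted end trail inward, and descending outside the near rim then levels it.

```bash
python3 -m pendant '{"gripper":[0.2,0.2,0.2,0.2,0.2],"delta_pos":[[0,4,0.5],[0,4,0.5],[0,4,1],[0,4,1.5],[0,0,0]],"turn":[0,0,0,0,0]}' 20
python3 -c "
from h import *
go(355.6,-325.4,50)
p=proj('side',bot.observe()['tcp_pos']).astype(int); print(p)
a=np.mean([bot.snapshot('side').astype(float) for _ in range(3)],0)[:,:,::-1].astype(np.uint8)
x,y=p; cv2.imwrite('pics/p10.png',cv2.resize(a[y-50:y+50,x-50:x+50],(600,600),interpolation=cv2.INTER_CUBIC))
"
```

```text
clock: 11.48
tcp_pos: [341.9, -320.8, 58.2]
tcp_rot: [-3.137, -0.002, -1.936]
force: [3.5, 0.5, 12.0]
opening: 29.4
t 11.47 tcp [ 341.9 -320.8   58.2] yaw [-1.7973e+02 -1.3000e-01 -1.1090e+02] open 29.4 F [ 3.5  0.5 12. ] q1,q6 [-1.    0.93] -> tool delta [ -0.6 -14.4   8.3]
[291 337]
```

View pics/p10.png

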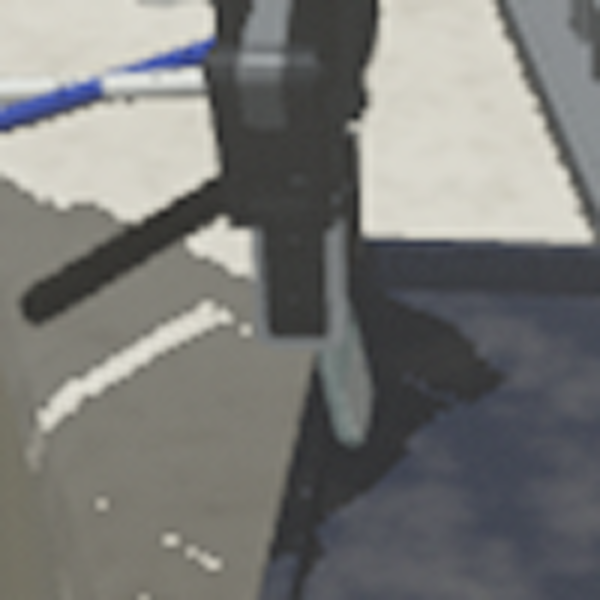

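The slide has tilted the right way: tip at crop (350,440), to the right of the fingers. I'll check the pen's location before going on.

```bash
python3 -c "
from h import *
for p in ((350,288),(382,330),(436,333),(400,333)): print(p,plane('top',*p,5).round(0))
"
python3 -m pendant '{"gripper":[0.2,0.2,0.2,0.2,0.2],"delta_pos":[[0,5,2.5],[0,6,3],[0,6,4],[0,6,5],[0,7,7]],"turn":[0,0,0,0,0]}' 20
python3 -m pendant '{"gripper":[0.2],"delta_pos":[[0,0,0]],"turn":[0]}'
python3 -c "
from h import *
go(310,-308,12)
"
```

```text
(350, 288) [ 390. -141.    5.]
(382, 330) [ 289. -215.    5.]
(436, 333) [ 280. -343.    5.]
(400, 333) [ 281. -258.    5.]
clock: 12.25
tcp_pos: [313.2, -309.7, 35.9]
tcp_rot: [-3.139, -0.002, -1.935]
force: [0.8, -0.3, 5.6]
opening: 29.5
clock: 12.38
tcp_pos: [312.7, -309.3, 35.5]
tcp_rot: [-3.141, -0.001, -1.936]
force: [-1.6, -0.7, 3.1]
opening: 29.3
t 12.38 tcp [ 312.7 -309.3   35.5] yaw [-1.7996e+02 -4.0000e-02 -1.1090e+02] open 29.3 F [-1.6 -0.7  3.1] q1,q6 [-1.05  0.89] -> tool delta [-0.2  3.  23.5]
```

```bash
python3 -m pendant '{"gripper":[0.2,0.2,0.2,0.2,0.2],"delta_pos":[[0,0,6],[0,0,6],[0,0,6],[0,0,5],[0,0,0]],"turn":[0,0,0,0,0]}' 20
python3 -c "
from h import *
go(310,-308,9)
p=proj('side',bot.observe()['tcp_pos']).astype(int); print(p)
a=np.mean([bot.snapshot('side').astype(float) for _ in range(3)],0)[:,:,::-1].astype(np.uint8)
x,y=p; cv2.imwrite('pics/p11.png',cv2.resize(a[y-60:y+40,x-40:x+60],(600,600),interpolation=cv2.INTER_CUBIC))
"
```

```text
clock: 13.0
tcp_pos: [312.8, -308.9, 12.3]
tcp_rot: [3.142, 0.0, -1.935]
force: [-0.1, 0.5, 3.4]
opening: 29.4
t 13.0 tcp [ 312.8 -308.9   12.3] yaw [ 180.      0.   -110.88] open 29.4 F [-0.1  0.5  3.4] q1,q6 [-1.05  0.89] -> tool delta [0.1 3.  3.3]
[271 362]
```

View pics/p11.png

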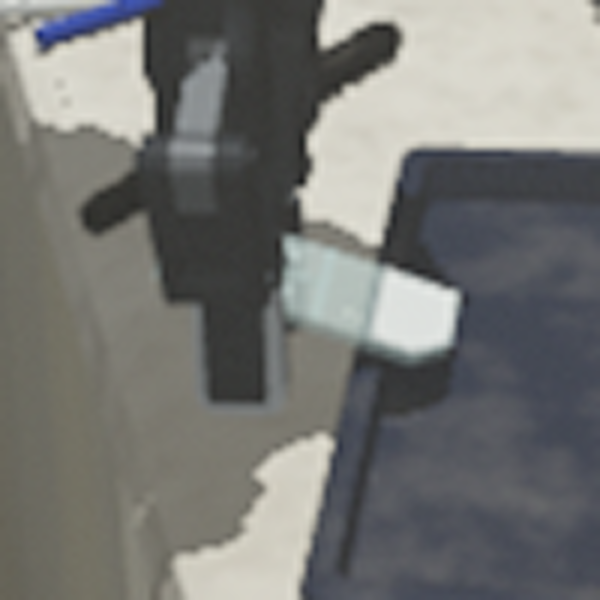

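The slide lies on the rim with the white label face up and the clipped corner far right, crop (460,290)/(410,360). I'll measure the slope by intersecting rays with the vertical planes through the slide's long edges.

```bash
cat >> h.py <<'E'
def slope(off,pix):
    o=bot.observe(); M=Ro.from_euler("xyz",o["tcp_rot"]).as_matrix(); P=o["tcp_pos"]+off*M[:,0]
    r=[]
    for u,v in pix:
        c,d=ray("side",u,v); X=c+d*((P-c)@M[:,0])/(d@M[:,0]); r.append((-(X-P)@M[:,1],X[2]))
    r=np.array(r); print(r.round(1).tolist(),"deg",np.degrees(np.arctan2(*(r[-1]-r[0])[::-1])).round(1))
E
python3 -c "
from h import *
q=lambda L:[(231+x/6,302+y/6) for x,y in L]
slope(15,q([(285,312),(408,352)])); slope(-15,q([(285,238),(460,288)]))"
```

```text
[[13.2, 38.2], [43.3, 27.7]] deg -19.2
[[9.0, 40.4], [53.3, 27.0]] deg -16.8
```

```bash
python3 -m pendant '{"gripper":[0.2,0.2,0.2,0.2],"delta_pos":[[0,0,4],[0,0,4],[0,0,0],[0,0,0]],"turn":[0,0,0,0]}' 20
python3 -c "
from h import *
go(310,-308,9)"
```

```text
clock: 13.65
tcp_pos: [312.6, -308.7, 4.2]
tcp_rot: [3.141, 0.0, -1.935]
force: [-0.4, 0.7, 1.7]
opening: 29.8
t 13.65 tcp [ 312.6 -308.7    4.2] yaw [ 1.7999e+02  1.0000e-02 -1.1088e+02] open 29.8 F [-0.4  0.7  1.7] q1,q6 [-1.05  0.89] -> tool delta [ 0.2  2.7 -4.8]
```

```bash
python3 -m pendant '{"gripper":[0.2,0.2,0.2,0.2,0.2],"delta_pos":[[0,0,0],[0,0,0],[0,0,0],[0,0,-8],[0,0,-30]],"turn":[0,0,0,0,0]}' 60 && python3 -m pendant '{"gripper":[0.2,0.2,0.2,0.2,0.2],"delta_pos":[[0,0,-40],[0,0,-18],[0,0,0],[0,0,0],[0,0,0]],"turn":[0,0,-10.5,-10.5,0]}'
python3 -c "
from h import *
go(338,-337,100)"
```

```text
clock: 14.28
tcp_pos: [312.2, -308.1, 42.1]
tcp_rot: [3.139, 0.002, -1.935]
force: [-0.1, -0.4, -0.3]
opening: 28.8
clock: 14.9
tcp_pos: [312.6, -308.8, 100.6]
tcp_rot: [-3.142, -0.0, -1.57]
force: [-0.6, -0.1, 0.6]
opening: 28.6
t 14.9 tcp [ 312.6 -308.8  100.6] yaw [-1.800e+02 -1.000e-02 -8.998e+01] open 28.6 F [-0.6 -0.1  0.6] q1,q6 [-1.05  0.52] -> tool delta [ 28.2 -25.4   0.6]
```

```bash
python3 -m pendant '{"gripper":[0.2,0.2,0.2,0.2,0.2],"delta_pos":[[14,-13,0],[14,-12,0],[0,0,0],[0,0,0],[0,0,0]],"turn":[0,0,0,0,0]}'
python3 -c "
from h import *
go(338,-337,100)
p=proj('side',bot.observe()['tcp_pos']).astype(int)
a=np.mean([bot.snapshot('side').astype(float) for _ in range(3)],0)[:,:,::-1].astype(np.uint8)
b=bot.snapshot('top')[:,:,::-1]
x,y=p; print(x-40,y-60)
o=np.zeros((600,800,3),np.uint8); o[:500,:500]=cv2.resize(a[y-60:y+40,x-40:x+60],(500,500),interpolation=cv2.INTER_CUBIC)
o[:300,500:]=cv2.resize(a[225:330,310:380],(300,300)[::1]); o[300:,500:]=cv2.resize(b[220:340,220:340],(300,300))
cv2.imwrite('pics/p12.png',o)
"
```

```text
clock: 15.52
tcp_pos: [337.4, -336.3, 100.3]
tcp_rot: [3.141, 0.0, -1.57]
force: [-0.1, -0.3, 0.4]
opening: 28.4
t 15.53 tcp [ 337.4 -336.3  100.3] yaw [ 1.7999e+02  2.0000e-02 -8.9930e+01] open 28.4 F [-0.1 -0.3  0.4] q1,q6 [-1.03  0.54] -> tool delta [ 0.7 -0.6  0.3]
250 257
```

View pics/p12.png

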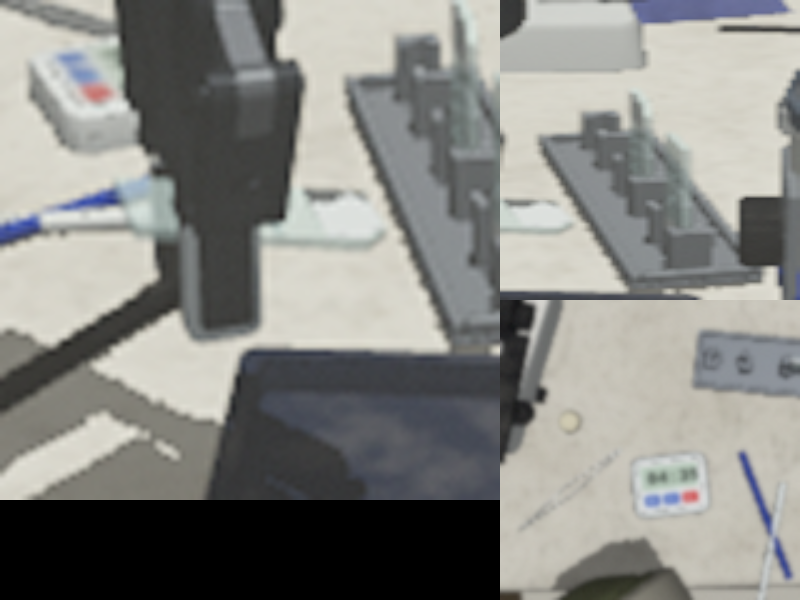

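```bash
python3 -c "
from h import *
q=lambda L:[(250+x/5,257+y/5) for x,y in L]
slope(15,q([(132,232),(265,243),(370,243)])); slope(15,q([(265,243),(370,243)])); slope(-15,q([(120,182),(305,192),(370,196)])); slope(0,q([(383,225)]))
print(Ro.from_euler('z',-0.38).as_matrix()[:2,:2].T@(np.array([337.4,-336.3])+[36,0]-[383,-337]))"
```

```text
[[-22.0, 134.8], [15.4, 125.0], [45.9, 119.9]] deg -12.4
[[15.4, 125.0], [45.9, 119.9]] deg -9.6
[[-18.7, 135.0], [35.6, 123.0], [55.3, 118.5]] deg -12.6
[[54.5, 116.6]] deg 0.0
[-9.17482483 -2.91077126]
```

```bash
python3 -c "
from h import *
go(338,-337,100)
print(bot.sign_off())"
```

```text
t 15.72 tcp [ 337.6 -336.7  100.4] yaw [-180.    -0.   -89.9] open 28.6 F [ 0.  -0.6  0.1] q1,q6 [-1.03  0.54] -> tool delta [ 0.3 -0.4  0.4]
the job is handed in; nothing more can be done
None
```

I took the slide from the station nearest the microscope and handed the job in with it held over the tray, label up. The pictures showed slide_c in the middle station and this one as slide_b. Total time was 15.7 s. `sign_off` gave no verdict.

I gripped it by the long edges at its clear end. The tool cannot tilt, so I swung the slide up in the fingers by dragging its tip on the tray, then lowering outside the near rim. I then tightened the grip to 60 N, lifted it and turned it toward the centrifuge.

**Last checks before handing in:**
- **Facing:** the white label face is up and the frosted end points along world +x, at the centrifuge.
- **Position:** the slide's middle is about 125 mm above the bench. The frosted field is about 10 mm from the tray's centre and about 45 mm from the grasp point.
- **Surroundings:** the other two slides stand in the rack, and the timer, forceps, pen and cap looked undisturbed. The pen is only partly visible in the last picture.

**Not ideal:**
- **Tilt:** the slide is not truly level. The frosted end hangs about 10–13° low, inside the 20° limit. I left it because I had used up my pictures and could not have checked a second push.
- **Camera disagreement:** the two cameras disagreed by about 4 mm on the slide's position before the grasp. The grasp absorbed this.

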